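# Press the raised stopper home in the seed-sample rack

### The job

One vial in the wooden rack has been left with its white stopper standing up out of the glass. With the fingertips, gently press that stopper straight down until it is fully home, without gripping or lifting anything, then draw back clear. Leave the other vials and everything else on the bench alone.

Things in the scene. Friction and masses are not known exactly. Their poses are not given: they have to be found in the camera images.
- rack: wooden sample rack, a block 170 (its x) x 250 (its y) x 42 mm high with six holes 36 mm wide and 30 mm deep in 2 rows of 3 (at x = +-40 mm; y = -80, 0, +80 mm), heavy and fixed. Origin: centre of its underside, on the table. Each hole holds one upright amber glass vial of seeds with a white push-in stopper whose flat round head is 40 mm across and 10 mm thick; which vial is in which hole varies
- vial_open: the vial whose stopper stands up: 34 mm across, standard glass 65 mm high (mouth at z = 77 mm), loose in a hole of the rack with 1 mm play all round. A gap of 18 to 22 mm with the thinner white stem (16 mm across) showing separates the stopper's head from the glass; on every other vial the head sits on the glass. Origin: centre of its underside, z = 12 mm
- stopper_top (a point): centre of the top face of the raised stopper's flat head (40 mm across, 10 mm thick); at z = 105 to 109 mm when raised, at z = 87 mm when home
- stopper (a joint): how far the raised stopper stands above its home position, in m: 0.018 to 0.022 at the start, 0 fully home. It slides straight down into the glass against a steady friction of about 4 N, meets a hard stop at 0, and stays where it is left
- vial_tall: closed vial 34 mm across with a taller glass (85 mm), its stopper fully home; top at z = 107 mm, about level with the raised stopper, yet NOT the one to press. Loose in a hole of the rack. Origin: centre of its underside, z = 12 mm. To be left alone.
- vial_short: closed vial 34 mm across with a shorter glass (53 mm), its stopper fully home; top at z = 75 mm. Loose in a hole of the rack. Origin: centre of its underside, z = 12 mm. To be left alone.
- vial_a: closed vial 34 mm across with a standard glass (65 mm), its stopper fully home; top at z = 87 mm. Loose in a hole of the rack. Origin: centre of its underside, z = 12 mm. To be left alone.
- vial_b: closed vial 34 mm across with a standard glass (65 mm), its stopper fully home; top at z = 87 mm. Loose in a hole of the rack. Origin: centre of its underside, z = 12 mm. To be left alone.
- vial_c: closed vial 34 mm across with a standard glass (65 mm), its stopper fully home; top at z = 87 mm. Loose in a hole of the rack. Origin: centre of its underside, z = 12 mm. To be left alone.
- pot_a: small clear pot with a black lid, 35 mm across, 52 mm high, standing beside the rack. Loose. Origin: centre of its underside. To be left alone.
- pot_b: second pot like pot_a, at the rack's other end. Loose. Origin: centre of its underside. To be left alone.
- petri: covered glass dish, 94 mm across, 17 mm high, beyond the rack. Loose. Origin: centre of its underside. To be left alone.
- dropper: amber dropper bottle with a rubber teat, 40 mm across, 96 mm high, beyond the rack. Loose. Origin: centre of its underside. To be left alone.
- slidebox: flat box for glass slides, 100 x 80 x 34 mm, on the left. Loose. Origin: centre of its underside. To be left alone.
- forceps: steel forceps lying flat on the near left, 120 mm long, 7 mm high. Loose. Origin: centre of its underside. To be left alone.
- beaker: glass beaker, 70 mm across, 90 mm high, far left. Loose. Origin: centre of its underside. To be left alone.
- microscope: white and black microscope, base 220 x 170 mm, 380 mm high, fixed at the right-hand side. Origin: centre of its underside. To be left alone.
Mind the look-alikes: they are no part of the job. What is shaped like the vial_open but blue or yellow is not meant.

How it is judged:
On the way, in this order (a step that is already met when the one before it is completed fails the run):
1. the fingertips touch the raised stopper from its raised position (contact force between the fingers and vial_open above 0.3 N and value of joint stopper above 0.01 m).
2. the stopper is fully home (within 2 mm) (value of joint stopper below 0.002 m), for 0.2 s.
At the end, for the whole second after the job is handed in: the stopper is within 2 mm of home; all six vials stand upright (within 0.12 rad), at rest and at the bottom of their own holes (moved less than 6 mm); all other things within 10 mm of where they were (value of joint stopper below 0.002 m and height (world z) of each of vial_open, vial_tall, vial_short, vial_a, vial_b, vial_c below 0.016 m and angle between each of vial_open, vial_tall, vial_short, vial_a, vial_b, vial_c's own z axis and vertical below 0.12 rad and distance of each of vial_open, vial_tall, vial_short, vial_a, vial_b, vial_c from where it was at the start of the episode below 0.006 m and linear speed of each of vial_open, vial_tall, vial_short, vial_a, vial_b, vial_c below 0.02 m/s and distance of each of pot_a, pot_b, petri, dropper, slidebox, forceps, beaker from where it was at the start of the episode below 0.01 m); the robot touches nothing.
It fails at once if a vial lifted more than 8 mm, or the stopper pulled out to over 23.5 mm above home (height (world z) of any of vial_open, vial_tall, vial_short, vial_a, vial_b, vial_c above 0.02 m or value of joint stopper above 0.0235 m).
It fails at once if the vial pressed harder than 40 N (contact force between the fingers and vial_open above 40 N).
It fails at once if another vial touched with more than 1 N (contact force between any of the fingers, the arm and vial_tall above 1 N or contact force between any of the fingers, the arm and vial_short above 1 N or contact force between any of the fingers, the arm and vial_a above 1 N or contact force between any of the fingers, the arm and vial_b above 1 N or contact force between any of the fingers, the arm and vial_c above 1 N).
It fails at once if a bystander moved more than 10 mm (distance of any of pot_a, pot_b, petri, dropper, slidebox, forceps, beaker from where it was at the start of the episode above 0.01 m).
It fails at once if the microscope or the rack struck (over 5 N) (contact force between any of the fingers, the arm and microscope above 5 N or contact force between any of the fingers, the arm and rack above 5 N).
It also fails if it takes over 35 s, if anything falls off the work surface, if the arm or the gripper's body presses on something with over 40 N, if the wrist force passes 120 N, or if a joint passes its speed limit or range.

### The arm

A 6-joint arm with a two-finger parallel gripper is mounted at the origin on the work surface. World frame = base frame: x ahead of the robot, y to its left, z up, the work surface at z = 0. Lengths are in m, angles in rad, forces in N, time in s.
With the tool pointing down it reaches from about 0.325 to 0.9 m from the base axis. Payload 6.1 kg.
Tool frame: the origin (TCP) lies midway between the tips of the shut fingers; the grasp point (between the pads) lies 19 mm behind it; z points along the fingers, x is the direction in which the jaws open and shut, and the axes are right-handed (so a half turn about z gives the same grasp; the last joint's range is limited). The gripper opens to 85 mm and grips with 20 to 120 N. Pads are 22 mm wide; open, the fingers measure 114 mm over their backs; the gripper's body (76 mm by 85 mm) begins 54 mm behind the grasp point. The pads swing forward as they close: fully open they stand 13 mm farther back than shut.
Start: joints at [1.199, 0.22, 1.526, -0, 1.395, -0.126], TCP at [0.152, 0.606, 0.231] pointing down, gripper open.
Joint ranges: [-2.98, 2.98], [-0.91, 2.08], [0.09, 2.57], [-1.24, 4.39], [0.2, 2.65], [-2.68, 2.68]. Speed limits (rad/s): [2.57, 2.57, 3.01, 3.14, 3.14, 3.14].

### API

Orientations are given as [roll, pitch, yaw] about the fixed x, y, z axes, in that order (R = Rz(yaw) Ry(pitch) Rx(roll)).
In Python, from rig import arm, cams, job gives the robot as it stands.
- The arm moves only by the tool move_arm, never from a script. Its argument "targets" is a list that holds one entry, the list of rows, each a list of 6 numbers: the shift along the tool's x, y, z normalised to -1 to 1, where 1 is 0.04 m, then the turn, a rotation vector about the tool's x, y, z normalised to -1 to 1, where 1 is 4 degrees. In form: [[[x, y, z, rx, ry, rz], ...]]. A call has exactly 5 rows; each row shifts and turns the pose as measured when the row begins, along the tool's axes as they then stand; what a row does not reach is not made up. A row lasts 1/8 s, in which the tool goes at most 62.5 mm and 10.7 degrees, less where a joint would pass 70% of its speed; a pose out of reach is approached as far as the arm can. A call with a number of a shift or a turn outside -1 to 1 is refused whole. A call with a gripper value outside its range is refused whole. "hand" is the opening, from -1 (shut) to 1 (fully open), set as the call begins (left out, the last holds). The fingers move at their own pace and stop on an object; "squeeze" is the grip in N (left out, the last holds). Time passes only in rows, so rows that do not move let the fingers close, or fill a call up. It gives the time, the measured TCP pose, the force and the opening at its end, in the units of the state.
- arm.observe(): the state, without advancing time (a new reading comes with each control period).
- cams.snapshot(name): name is "side" or "top" or "wrist"; returns a dict with "frame" (420x560x3 uint8, blue, green, red), "mtx" (3x3 intrinsics, pixels), "R" (3x3) and "t" (3): a world point X has camera coordinates R X + t. Camera axes: x right, y down, z forward; pixel columns grow to the right and rows downward; lengths in m; the calibration is good to about 2 mm. A picture is of the moment at which its call begins. There is no depth.
- job.sign_off(): hands the job in, once; it reports no verdict.
The state is a dict: "time": time; "q": joint angles; "qd": joint speeds; "tau": joint torques, N m; "tcp_pos": TCP position; "tcp_rot": TCP orientation; "ft_force": force on the tool from outside, world axes, zero at the start; "wrist_torque": the same for the moment, N m; "finger_gap": opening from 0.0 (shut) to 1.0 (fully open).
Only numpy, scipy, OpenCV 4.12 (cv2) and the standard library are available. Lean on these libraries where they do the work, as an engineer would, in place of code of your own. Each camera call takes 0.05 s, during which the arm holds its last target. There are 200 camera calls.

## Working session

There is one attempt and no reset: what is moved stays moved. The work goes in short steps, Python scripts to look and compute and a tool call to move; the robot and the scene stay as the last step left them, time stands still between calls to the robot, and variables do not carry over. Pictures are saved under pics/ and viewed, about 8 in all and at most 12, crops included, and the job is handed in when it is done.

Besides the shell and the picture viewer there is one more tool, called as a command line: name --argument value ..., lists and objects as JSON in quotes. move_arm: Moves the arm, as the interface text tells. Scaled input: -1 to 1 covers 0.04 m each way for a shift and 4 degrees each way for a turn. Its arguments: {"type":"object","properties":{"targets":{"type":"array"},"hand":{"type":"number"},"squeeze":{"type":"number"}},"required":["targets"]}

```bash
mkdir -p pics; python3 - <<'E'
from rig import arm,cams
import cv2,pickle
s=arm.observe();print(s['time'],s['tcp_pos'],s['tcp_rot'],s['finger_gap'])
d={}
for n in('side','top'):
    d[n]=cams.snapshot(n);cv2.imwrite(f'pics/{n}0.png',d[n]['frame'])
    print(n,-d[n]['R'].T@d[n]['t'])
pickle.dump(d,open('snap0.pkl','wb'))
E
```

```text
0.0 [0.15184483 0.60563645 0.23019565] [-3.14131214e+00  1.94537913e-03  1.32503819e+00] 1.0038860470581432
side [-0.04071279 -1.28399328  0.82601898]
top [ 0.29301501 -0.01151126  1.43217134]
```

View pics/side0.png

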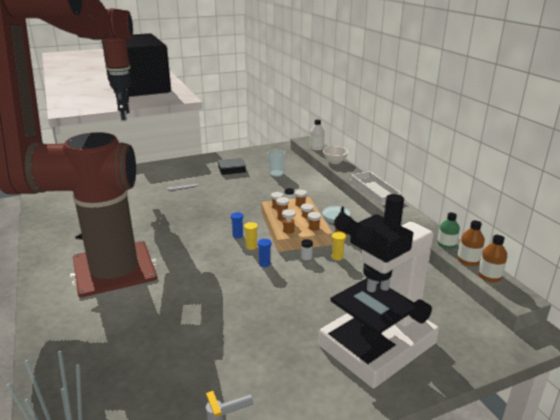

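View pics/top0.png

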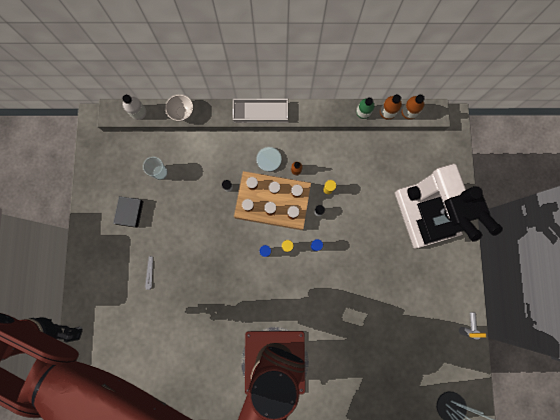

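The side view shows the rack at about (295,220) with six white stoppers. In the top view the stoppers are at (251,183), (274,187), (297,190), (247,205), (270,208) and (293,212). The blue and yellow look-alikes stand outside the rack. Next I'll take a close crop of the side view and measure the top view by mask.

```bash
cat > h.py <<'E'
import numpy as np,cv2
def ray(s,px,z):
    c=-s['R'].T@s['t'];d=s['R'].T@np.linalg.inv(s['mtx'])@np.array([px[0],px[1],1.])
    return c+d*(z-c[2])/d[2]
def proj(s,X):
    p=s['mtx']@(s['R']@np.array(X)+s['t']);return p[:2]/p[2]
E
python3 - <<'E'
import pickle;from h import *
d=pickle.load(open('snap0.pkl','rb'));t=d['top'];f=t['frame']
hsv=cv2.cvtColor(f,cv2.COLOR_BGR2HSV)
m=cv2.inRange(hsv,(0,0,140),(180,70,255));m[:170]=0;m[225:]=0;m[:,:232]=0;m[:,312:]=0
n,l,st,ce=cv2.connectedComponentsWithStats(m)
for i in range(1,n):
    if st[i,4]>15:
        p=ray(t,ce[i],.087);print(ce[i].round(1),st[i,2:].tolist(),p.round(4),'side px',proj(d['side'],p).round(1), 'z107',ray(t,ce[i],.107).round(4)[:2])
w=cv2.inRange(hsv,(8,90,80),(25,255,255));w[:165]=0;w[235:]=0;w[:,:225]=0;w[:,318:]=0
c=max(cv2.findContours(w,0,2)[0],key=cv2.contourArea)
b=cv2.boxPoints(cv2.minAreaRect(c));P=np.array([ray(t,x,.042) for x in b]);print(P.round(3),np.linalg.norm(P[1]-P[0]),np.linalg.norm(P[2]-P[1]),P.mean(0))
g=d['side']['frame'][175:275,225:355];cv2.imwrite('pics/c1.png',cv2.resize(g,None,fx=6,fy=6,interpolation=cv2.INTER_CUBIC))
E
```

```text
[251.4 182. ] [12, 11, 98] [0.6177 0.0776 0.087 ] side px [300.3 191.2] z107 [0.6128 0.0763]
[274.  186.6] [11, 11, 97] [ 0.6008 -0.0011  0.087 ] side px [306.1 202.2] z107 [ 0.5962 -0.0013]
[296.5 189.9] [12, 11, 103] [ 0.589  -0.0796  0.087 ] side px [313.9 213.9] z107 [ 0.5846 -0.0786]
[247.  204.1] [11, 11, 100] [0.5391 0.0925 0.087 ] side px [276.6 193.5] z107 [0.5354 0.091 ]
[269.7 207.1] [12, 11, 104] [0.5285 0.014  0.087 ] side px [283.2 204.3] z107 [0.525  0.0136]
[292.8 211.1] [12, 11, 106] [ 0.5139 -0.0657  0.087 ] side px [289.4 216.5] z107 [ 0.5107 -0.0649]
[[ 0.499  0.145  0.042]
 [ 0.672  0.117  0.042]
 [ 0.627 -0.134  0.042]
 [ 0.455 -0.102  0.042]] 0.1757009489235308 0.2554872746507479 [0.56295233 0.00643412 0.042     ]
```

View pics/c1.png

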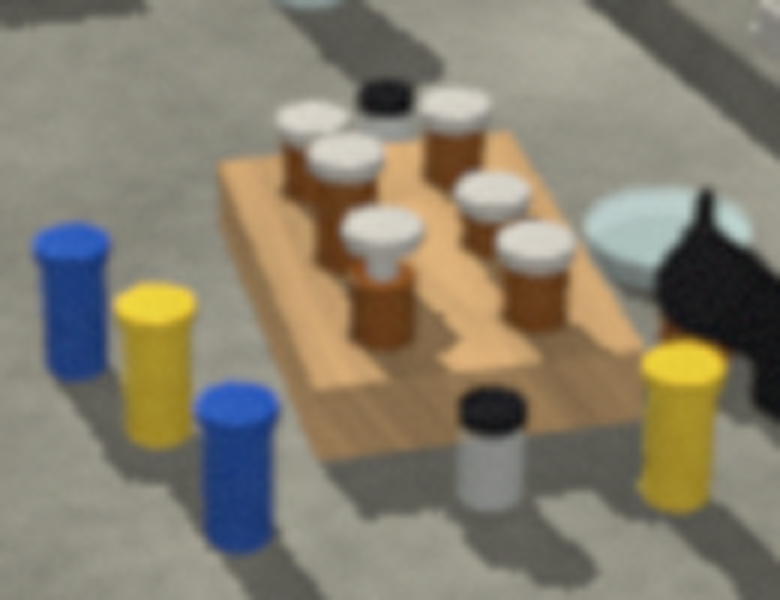

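The raised one is at crop (382,230), which is side px (289,213) and top px (293,211). Its thin white stem shows above the glass.

Things that could be taken for it:
- vial_tall at side (282,201), rejected because its head sits on the glass.
- Closed standard vials at side (277,196), (301,193) and (314,216).
- vial_short at side (307,207).
- Blue vials at (237,215) and (265,243).
- Yellow vials at (251,225) and (338,235).

The stopper's XY is about (0.511, -0.065). The rack outline and hole layout give (0.511, -0.066), so they agree. I'll move over at the present height with the fingers shutting.

move_arm --targets '[[[-0.9,0.8,0,0,0,0],[-0.9,0.8,0,0,0,0],[-0.9,0.8,0,0,0,0],[-0.9,0.8,0,0,0,0],[-0.9,0.8,0,0,0,0]]]' --hand -1

```text
time: 0.72
tcp_pos: [0.2639, 0.3873, 0.2273]
tcp_rot: [-3.14, 0.006, 1.331]
ft_force: [1.1, 0.2, 0.2]
finger_gap: -0.002
```

move_arm --targets '[[[-0.95,0.87,0,0,0,0],[-0.95,0.87,0,0,0,0],[-0.95,0.87,0,0,0,0],[-0.95,0.87,0,0,0,0],[-0.95,0.87,0,0,0,0]]]'

```text
time: 1.35
tcp_pos: [0.3894, 0.1535, 0.2271]
tcp_rot: [-3.14, 0.006, 1.333]
ft_force: [0.8, 0.5, -0.6]
finger_gap: 0.002
```

move_arm --targets '[[[-0.9,0.8,0,0,0,0],[-0.9,0.8,0,0,0,0],[-0.9,0.8,0,0,0,0],[-0.8,0.7,0,0,0,0],[-0.4,0.4,0,0,0,0]]]'

```text
time: 1.98
tcp_pos: [0.4903, -0.0399, 0.2266]
tcp_rot: [-3.139, 0.006, 1.329]
ft_force: [0.6, 1.1, 0.2]
finger_gap: 0.002
```

```bash
python3 - <<'E'
from rig import arm,cams
import cv2,pickle;from h import *
s=arm.observe();print(s['tcp_pos'])
w=cams.snapshot('wrist');pickle.dump(w,open('w1.pkl','wb'));f=w['frame']
print('cam',-w['R'].T@w['t'],'expected px',proj(w,(.511,-.065,.107)))
hsv=cv2.cvtColor(f,cv2.COLOR_BGR2HSV)
m=cv2.inRange(hsv,(0,0,130),(180,60,255))
n,l,st,ce=cv2.connectedComponentsWithStats(m)
for i in range(1,n):
    if st[i,4]>300: print(ce[i].round(1),st[i].tolist(),*[ray(w,ce[i],z)[:2].round(4) for z in(.087,.107)])
cv2.imwrite('pics/w1.png',f)
E
```

```text
[ 0.49027568 -0.03988488  0.22657257]
cam [ 0.41137749 -0.0200211   0.36839704] expected px [262.31095283 225.50756894]
[269.6 155. ] [0, 0, 560, 420, 132145] [ 0.4528 -0.0439] [ 0.4499 -0.0422]
[427.8 204.9] [408, 184, 41, 41, 1258] [0.5358 0.0921] [0.5269 0.0841]
[349.1 216.7] [327, 195, 44, 43, 1420] [0.5298 0.0164] [0.5214 0.0138]
[262.4 220.7] [241, 200, 43, 42, 1405] [ 0.5137 -0.067 ] [ 0.5064 -0.0637]
[200.9 218.4] [186, 209, 25, 26, 307] [ 0.497  -0.1251] [ 0.491  -0.1176]
[343.1 274.4] [325, 256, 37, 36, 963] [ 0.5917 -0.0008] [ 0.5789 -0.0021]
[222.  294.8] [198, 288, 47, 17, 414] [ 0.5857 -0.1311] [ 0.5733 -0.1232]
[537.6 387.2] [511, 377, 49, 29, 602] [0.7981 0.1974] [0.7707 0.1819]
```

View pics/w1.png

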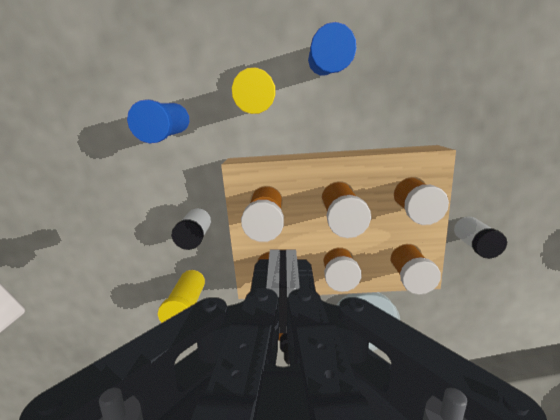

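The wrist view shows the target head at (262,221), with the shut fingertips at (283,255). Its ray at z = 107 mm gives (0.506, -0.064), and the visible head side pulls that slightly towards the camera. I'll take (0.510, -0.065) and move over it, then partway down.

move_arm --targets '[[[-0.5,0.63,0,0,0,0],[0,0,0.4,0,0,0],[0,0,0.7,0,0,0],[0,0,0.7,0,0,0],[0,0,0.4,0,0,0]]]'

```text
time: 2.65
tcp_pos: [0.5087, -0.0659, 0.1341]
tcp_rot: [-3.137, 0.006, 1.327]
ft_force: [-0.2, -0.6, 0.2]
finger_gap: 0.002
```

move_arm --targets '[[[0,0,0.2,0,0,0],[0,0,0.15,0,0,0],[0,0,0.1,0,0,0],[0,0,0,0,0,0],[0,0,0,0,0,0]]]'

```text
time: 3.28
tcp_pos: [0.5086, -0.065, 0.1157]
tcp_rot: [-3.137, 0.006, 1.328]
ft_force: [-0.1, 1.0, 0.6]
finger_gap: -0.002
```

```bash
python3 - <<'E'
from rig import arm,cams
import cv2;from h import *
s=arm.observe();print(s['tcp_pos'],s['ft_force'])
w=cams.snapshot('wrist');a=cams.snapshot('side')
p=proj(w,s['tcp_pos']).astype(int);print(p,proj(a,s['tcp_pos']))
x=cv2.resize(w['frame'][max(p[1]-110,0):p[1]+90,p[0]-130:p[0]+130],(520,400))
y=cv2.resize(a['frame'][165:255,245:340],(280,400),interpolation=cv2.INTER_CUBIC)
cv2.imwrite('pics/w2.png',np.hstack([x,y]))
E
```

```text
[ 0.50861155 -0.06498567  0.11574826] [-0.09764203  1.01669085  0.55631907]
[283 266] [287.76120945 208.27634405]
```

View pics/w2.png

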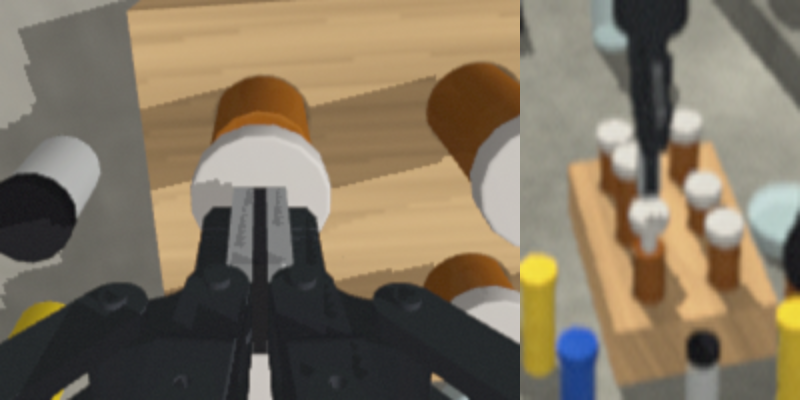

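The tips sit centred over the head: fingers at x 260 and head at x 261 in the crop. The side view agrees. Descending gently.

move_arm --targets '[[[0,0,0.08,0,0,0],[0,0,0.08,0,0,0],[0,0,0.06,0,0,0],[0,0,0.06,0,0,0],[0,0,0.06,0,0,0]]]'

```text
time: 4.0
tcp_pos: [0.5093, -0.0653, 0.1024]
tcp_rot: [-3.139, 0.006, 1.328]
ft_force: [-1.4, 0.7, 4.5]
finger_gap: -0.0
```

Contact is made: 4.5 N, matching the stated friction, at z = 0.102. I'll press on for about 12 mm.

move_arm --targets '[[[0,0,0.07,0,0,0],[0,0,0.06,0,0,0],[0,0,0.06,0,0,0],[0,0,0.06,0,0,0],[0,0,0.04,0,0,0]]]'

```text
time: 4.62
tcp_pos: [0.5095, -0.0654, 0.0906]
tcp_rot: [-3.14, 0.006, 1.328]
ft_force: [-0.9, 0.6, 4.1]
finger_gap: 0.001
```

move_arm --targets '[[[0,0,0.04,0,0,0],[0,0,0.03,0,0,0],[0,0,0.02,0,0,0],[0,0,0.02,0,0,0],[0,0,0.02,0,0,0]]]'

```text
time: 5.25
tcp_pos: [0.5109, -0.0658, 0.0874]
tcp_rot: [3.141, 0.006, 1.328]
ft_force: [-3.0, 0.6, 9.7]
finger_gap: 0.002
```

Force has risen above the friction at z = 0.0874, so this is the hard stop. I'll hold with a tiny push to confirm.

move_arm --targets '[[[0,0,0.02,0,0,0],[0,0,0.02,0,0,0],[0,0,0.02,0,0,0],[0,0,0.02,0,0,0],[0,0,0.02,0,0,0]]]'

```text
time: 5.88
tcp_pos: [0.512, -0.0661, 0.0876]
tcp_rot: [3.139, 0.006, 1.329]
ft_force: [-3.2, -0.7, 10.5]
finger_gap: -0.002
```

At the stop: z is unchanged and the force holds at 10 N. Drawing back straight up.

move_arm --targets '[[[0,0,-0.1,0,0,0],[0,0,-0.3,0,0,0],[0,0,-0.7,0,0,0],[0,0,-0.8,0,0,0],[0,0,-0.8,0,0,0]]]'

```text
time: 6.5
tcp_pos: [0.5093, -0.0648, 0.1958]
tcp_rot: [-3.137, 0.006, 1.329]
ft_force: [-0.2, -0.1, -0.4]
finger_gap: 0.001
```

move_arm --targets '[[[0.5,-0.5,-0.7,0,0,0],[0.8,-0.8,0,0,0,0],[0.8,-0.8,0,0,0,0],[0.5,-0.5,0,0,0,0],[0,0,0,0,0,0]]]'

```text
time: 7.12
tcp_pos: [0.4343, 0.0636, 0.2307]
tcp_rot: [3.135, 0.005, 1.327]
ft_force: [0.5, 0.6, 0.1]
finger_gap: -0.001
```

```bash
python3 - <<'E'
from rig import arm,cams
import cv2,pickle;from h import *
s=arm.observe();print(s['time'],s['tcp_pos'],s['ft_force'])
a=cams.snapshot('side');w=cams.snapshot('wrist')
b=pickle.load(open('snap0.pkl','rb'))['side']['frame']
r=lambda g:cv2.resize(g[170:275,225:355],(400,323),interpolation=cv2.INTER_CUBIC)
cv2.imwrite('pics/end.png',np.hstack([r(b),r(a['frame'])]))
E
```

```text
7.125 [0.43426335 0.06359434 0.23066671] [0.5065125  0.62542246 0.09355591]
```

View pics/end.png

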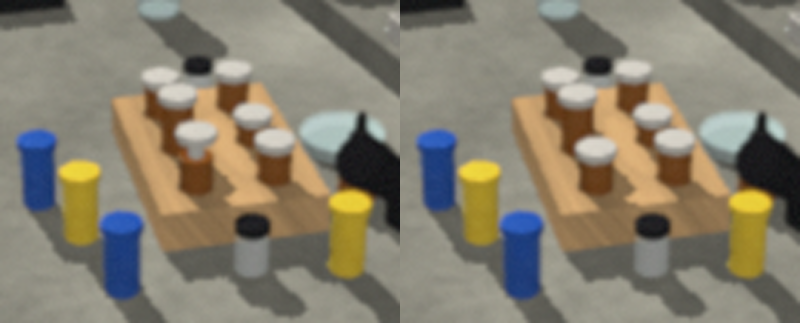

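The before/after crops show the target head at (596,150) now sitting on the glass with no stem visible. The other vials and pots in the crop are unchanged, and the arm is clear and reads near-zero force. Signing off.

```bash
python3 -c "
from rig import job
print(job.sign_off())"
```

```text
the job is handed in; nothing more can be done
None
```

I pressed the raised stopper home and drew the arm back clear. It was the near-row vial at the right-hand end of the rack, at about (0.510, -0.065). The job was handed in at about 7 s of the 35 s allowed.

- **Press:** the shut fingertips met about 4.5 N while sliding. They stopped hard at z = 0.0875 m with readings up to about 10.5 N, which matches the stated home height of 87 mm.
- **Last checks:** the final side picture shows the head seated on the glass with no stem visible. The other vials and bench items in that crop look unchanged. The force after retreat was near zero.
- **Not fully agreeing:** the wrist camera put the stopper about 4 mm nearer in x than the top camera, explained by the visible side of the head; a close crop then showed the tips centred on it. While pressing on the stop, the tip drifted about 2 mm sideways and the side force reached about 3 N.
- **Not checked:** I did not look again at items outside the final crop (slide box, forceps, dropper and most of the beaker). The arm did not work near them.

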